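# Unclamp an anaerobic jar, crack its stuck lid and hold it open

## Robot

A 7-joint arm with a two-finger parallel gripper is mounted at the origin on the work surface. World frame = base frame: x ahead of the robot, y to its left, z up, the work surface at z = 0. Lengths are in m, angles in rad, forces in N, time in s.
With the tool pointing down it reaches from about 0.4 to 0.9 m from the base axis. Payload 5.5 kg.
Tool frame: the origin (TCP) lies on the mounting face of the last link; the fingertips stand 173 mm ahead of it and the grasp point (between the pads) lies 155 mm ahead of it; z points along the fingers, x is the direction in which the jaws open and shut, and the axes are right-handed (so a half turn about z gives the same grasp; the last joint's range is limited). The gripper opens to 85 mm and grips with 20 to 120 N. Pads are 22 mm wide; open, the fingers measure 114 mm over their backs; the gripper's body (76 mm by 85 mm) begins 54 mm behind the grasp point. The pads swing forward as they close: fully open they stand 13 mm farther back than shut.
Start: joints at [1.406, 0.501, -0.427, 1.55, 0.221, 1.138, -0.21], TCP at [0.27, -0.591, 0.405] pointing down, gripper open.
Joint ranges: [-2.88, 2.88], [-0.31, 2.03], [-1.54, 1.56], [0.2, 2.42], [-1.41, 4.55], [0.19, 2.02], [-2.57, 2.57]. Speed limits (rad/s): [2.57, 2.57, 3.14, 3.14, 3.14, 3.14, 3.14].

## Interface

Orientations are given as [roll, pitch, yaw] about the fixed x, y, z axes, in that order (R = Rz(yaw) Ry(pitch) Rx(roll)).
In Python, from cell import r, imaging, order, spotter gives the robot as it stands.
- The arm moves only by the tool move_arm, never from a script. Its argument "deltas" is a list that holds one entry, the list of rows, each a list of 4 numbers: the shift along the tool's x, y, z in mm, then the turn about the tool's z in rad. In form: [[[tx, ty, tz, spin], ...]]. A call has 1 to 10 rows; each row shifts and turns the pose as measured when the row begins, along the tool's axes as they then stand; what a row does not reach is not made up. A row lasts 1/12 s, in which the tool goes at most 41.7 mm and 7.16 degrees, less where a joint would pass 70% of its speed; a pose out of reach is approached as far as the arm can. A call with a gripper value outside its range is refused whole. "gripper" is the gripper's target within -1 to 1 (shut at 1, half-way at 0, fully open at -1), set as the call begins (left out, the last holds). The fingers move at their own pace and stop on an object; the grip force is fixed at half the most. Time passes only in rows, so rows that do not move let the fingers close. It gives the time, the measured TCP pose, the force and the opening at its end, in the units of the state.
- r.state(): the state, without advancing time (a new reading comes with each control period).
- imaging.grab_frame(name): name is "scene" or "top" or "wrist"; returns the picture (420x560x3 uint8, blue, green, red); there is no depth.
- imaging.camera_params(name): a dict with "K" (3x3 intrinsics, pixels), "rvec" (rotation vector, rad) and "tvec" (3), from world to camera coordinates, as OpenCV has them; the wrist camera has in their place "T_tool_cam" (4x4, takes a point from camera to tool coordinates, whose origin is the TCP and whose axes are the tool frame's). Camera axes: x right, y down, z forward; pixel columns grow to the right and rows downward; lengths in m; the calibration is good to about 2 mm. A picture is of the moment at which its call begins: read the wrist's pose just before it. camera_params takes no time and is no camera call.
- order.job_done(): hands the job in, once; it reports no verdict.
Trained networks look in the newest picture that a camera, given by its name, has taken for a name from the list of things; names that differ only in an ending like _2 or _b are one class to them, and where a whole thing is asked for, a point or a joint stands for the part that bears it (a point fixed in the world has none). Each returns a list of dicts, best first, with "p" (0 to 1); they miss things now and then, are a little off and sometimes report something else, mostly with a low value. They report only what shows in the picture. A call takes as long as a camera call.
- spotter.cut_out(camera, target): "region" (420x560 bool, what is visible of it).
- spotter.landmark_of(camera, target): "at" ([x, y, z] in m, in world coordinates, good to about 4 mm: a listed point, or the origin of a listed thing).
The state is a dict: "t": time; "joints": joint angles; "qd": joint speeds; "tau": joint torques, N m; "eef_pos": TCP position; "tcp_rot": TCP orientation; "ft_force": force on the tool from outside, world axes, zero at the start; "torque": the same for the moment, N m; "finger_gap": opening from 0.0 (shut) to 1.0 (fully open).
Only numpy, scipy, OpenCV 4.12 (cv2) and the standard library are available. Lean on these libraries where they do the work, as an engineer would, in place of code of your own. Each camera call takes 0.05 s, during which the arm holds its last target. There are 200 camera calls.

## Task

Open the anaerobic jar to let its gas out. Slide the loosened steel bridge clamp sideways until its hooks are out from under the jar's flange, and stand it upright on the bench clear of the jar; then take the lid by its red boss, pull it free of its sticky seal without letting it fly up, and finish while still holding it level over the jar, about 20 mm open and touching nothing but the gripper. Leave the tube rack, the bottle and the plate stack where they are.

Things in the scene. Friction and masses are not known exactly. Their poses are not given: they have to be found in the camera images.
- jar_mouth (a point): Centre of the top face of the flange of a clear round jar; z up, 150 mm above the bench. The flange is 144 mm across and 8 mm thick, the jar below it 124 mm across, red culture plates inside.
- jar: The jar with its cradle: origin on the bench under the middle of the jar, 150 mm below jar_mouth. It is held fast in a round steel cradle, 160 mm across and 8 mm high at the foot, screwed to the bench: the jar does not move or turn.
- lid_boss (a point): Centre of the head of the lid's red boss; z is the lid's axis (up). The head is 38 mm across and 20 mm high, on a neck 26 mm across and 8 mm high, in the middle of the lid. With the lid shut this point is 27 mm above jar_mouth. The flat top of the lid is 18 mm below it, the top of the boss 10 mm above it.
- lid: The lid: white disc 140 mm across, 9 mm thick, about 0.32 kg, loose. Origin at the centre of its underside, 27 mm below lid_boss, at jar_mouth when shut. A plug under it goes 9 mm into the mouth, held by a sticky ring seal: it stays shut until pulled straight up with about 17 to 21 N in all, lets go after about 2 mm of lift, and then only its weight is left.
- clamp_grip (a point): Centre of the black round head of the clamp's thumbscrew, 30 mm across and 24 mm high: the place to grip the clamp. x runs along the clamp's bar; y is the level direction in which the clamp slides off, either way; z up. The bar's top face is 17 mm below this point. The screw is already backed off, its foot 6 mm above the boss, and need not be turned.
- clamp: The steel bridge clamp, 0.34 kg, loose; origin midway between the undersides of its two hooks, 96 mm below clamp_grip. Bar 168 mm (x) by 20 (y) by 8 mm; legs at its ends, 36 mm wide (y), with inward hooks 8 mm thick that reach 7 mm under the flange, 5 mm below it. Pads on the legs rest on the lid's edge. It is fully clear after sliding 95 mm and stands by itself on the hooks.
- tube_rack_mid (a point): Bystander: centre of a loose white tube rack, 60 mm (x) by 96 mm (y), 100 mm high with its six capped tubes; this point is 50 mm above the bench. Not to be moved.
- bottle_mid (a point): Bystander: centre of a loose amber bottle with a blue cap, 60 mm across and 125 mm high; this point is 62 mm above the bench. Not to be moved.
- plate_stack_mid (a point): Bystander: centre of a loose stack of three closed culture plates, 91 mm across and 45 mm high; this point is 22 mm above the bench. Not to be moved.

How it is judged:
By the outcome, as a careful person would: the job done as asked, in the order asked, and still so for the second after the job is handed in, while the arm keeps its last pose, push and grip.
It also fails if it takes over 54 s, if anything falls off the work surface, if the arm or the gripper's body presses on something with over 40 N, if the wrist force passes 120 N, or if a joint passes its speed limit or range.

## Working session

There is one attempt and no reset: what is moved stays moved. The work goes in short steps, Python scripts to look and compute and a tool call to move; the robot and the scene stay as the last step left them, time stands still between calls to the robot, and variables do not carry over. Pictures are saved under pics/ and viewed, about 8 in all and at most 12, crops included, and the job is handed in when it is done.

Besides the shell and the picture viewer there is one more tool, called after ">>>" as name([rows], argument=value, ...), one row to a line, values as JSON. move_arm: Moves the arm, as the interface text tells. Its arguments: {"type":"object","properties":{"deltas":{"type":"array"},"gripper":{"type":"number"}},"required":["deltas"]}

```bash
mkdir -p pics
cat > h.py <<'E'
import numpy as np,cv2
from cell import r,imaging,order,spotter
E
python3 - <<'E'
from h import *
s=r.state();print(s['t'],s['eef_pos'],s['tcp_rot'],s['ft_force'],s['finger_gap'])
ims=[]
for c in ("scene","top"):
    im=imaging.grab_frame(c);ims.append(im)
    for t in ["jar_mouth","lid_boss","clamp_grip","clamp","tube_rack_mid","bottle_mid","plate_stack_mid"]:
        print(c,t,[(np.round(d['at'],3).tolist(),round(d['p'],2)) for d in spotter.landmark_of(c,t)[:2]])
    cv2.imwrite(f'pics/{c}1.png',im)
print(r.state()['t'])
E
```

```text
0.0 [ 0.26947655 -0.5911161   0.40365996] [-3.14153503e+00  1.94600999e-03 -1.14288442e+00] [-0.68150889  0.71356055  0.0739678 ] 0.9984254588109239
scene jar_mouth [([0.695, -0.082, 0.052], 0.37)]
scene lid_boss [([0.523, -0.079, 0.171], 0.79)]
scene clamp_grip [([0.521, -0.078, 0.231], 0.78)]
scene clamp [([0.528, -0.082, 0.13], 0.7), ([0.524, -0.075, -0.002], 0.63)]
scene tube_rack_mid [([0.698, -0.08, 0.053], 0.59)]
scene bottle_mid [([0.517, -0.35, 0.059], 0.85), ([0.522, -0.08, 0.228], 0.46)]
scene plate_stack_mid [([0.598, 0.191, 0.021], 0.73)]
top jar_mouth []
top lid_boss [([0.525, -0.076, 0.173], 0.83), ([0.523, -0.085, 0.127], 0.21)]
top clamp_grip []
top clamp [([0.521, -0.081, 0.128], 0.97), ([0.523, -0.083, 0.151], 0.58)]
top tube_rack_mid [([0.699, -0.082, 0.055], 0.96), ([0.518, -0.352, 0.067], 0.63)]
top bottle_mid [([0.519, -0.355, 0.07], 0.95), ([0.526, -0.08, 0.149], 0.71)]
top plate_stack_mid [([0.598, 0.197, 0.021], 0.77)]
0.8
```

View pics/scene1.png

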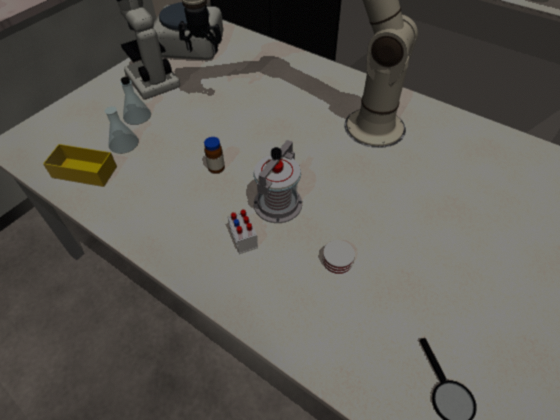

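View pics/top1.png

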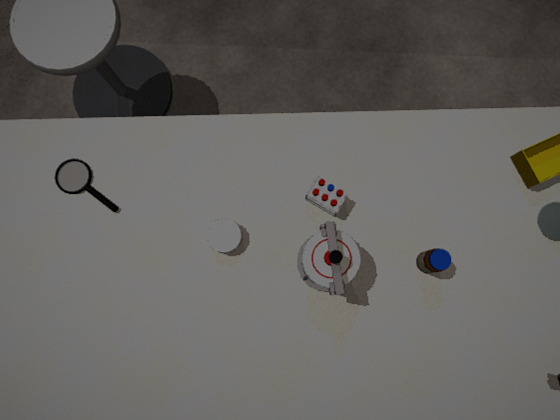

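The scene view shows the jar at about (278,185) with the clamp over it. In the top view (up = +x, right = −y) the clamp bar runs from (330,228) to (337,290), the bottle is at (433,261), the rack at (328,195) and the plates at (225,236). This agrees with the landmarks, so I'll slide the clamp towards +y, where only the low plate stack stands.

```bash
cat >> h.py <<'E'
def ray(c,uv):
    P=imaging.camera_params(c);R=cv2.Rodrigues(np.array(P['rvec'],float))[0];t=np.array(P['tvec'],float).ravel()
    d=R.T@np.linalg.inv(np.array(P['K']))@np.array([uv[0],uv[1],1.]);return -R.T@t,d
def onz(c,uv,z):
    o,d=ray(c,uv);return o+d*(z-o[2])/d[2]
def todo(xyz,yaw):
    "shift in tool axes (mm) to bring grasp point to xyz, and spin"
    s=r.state();R=cv2.Rodrigues(np.zeros(3))[0]
    from scipy.spatial.transform import Rotation as Ro
    R=Ro.from_euler('xyz',s['tcp_rot']).as_matrix()
    g=s['eef_pos']+R[:,2]*.155
    w=(yaw-s['tcp_rot'][2]+np.pi)%(2*np.pi)-np.pi
    print('grasp',g.round(4),'rpy',np.round(s['tcp_rot'],4),'tool mm',(R.T@(np.array(xyz)-g)*1000).round(1),'spin(tool z, down)',round(-w,3),'t',s['t'])
E
python3 - <<'E'
from h import *
im=imaging.grab_frame("top")
for t in ["clamp","lid_boss"]:
    for d in spotter.cut_out("top",t)[:1]:
        m=d['region'].astype('uint8');ys,xs=np.where(m)
        print(t,d['p'],m.sum(),xs.min(),xs.max(),ys.min(),ys.max())
        c,_,_=cv2.findContours(m,0,1)and(cv2.findContours(m,0,1)[0],0,0)
        p=np.array([onz("top",(x,y),.21)[:2] for x,y in zip(xs,ys)])
        u,sv,v=np.linalg.svd(p-p.mean(0),full_matrices=False);print(p.mean(0),v[0],np.arctan2(v[0][1],v[0][0]))
        rr=cv2.minAreaRect((p*1000).astype('float32'));print(rr)
todo([.523,-.08,.29],-np.pi/2+.11)
E
```

```text
clamp 0.56 788 320 344 220 293
[ 0.52556547 -0.0798798 ] [-0.99464436 -0.10335667] -3.038051071334583
((526.7112426757812, -78.50271606445312), (168.49240112304688, 38.76849365234375), 6.285350322723389)
lid_boss 0.58 2016 302 359 231 285
[ 0.52418677 -0.071081  ] [ 0.0795801  -0.99682847] -1.4911319892865482
((523.614990234375, -73.4466781616211), (131.2389678955078, 123.61170959472656), 88.58138275146484)
grasp [ 0.2697 -0.5914  0.2497] rpy [-3.1416 -0.     -1.143 ] tool mm [-360.2 -442.7  -40.3] spin(tool z, down) 0.318 t 0.95
```

>>> move_arm([
  [[0,0,-20,0],[-10,-12,-20,0],[-23,-28,-10,0],[-23,-28,0,0],[-23,-28,0,0],[-23,-28,0,0],[-23,-28,0,0],[-23,-28,0,0],[-23,-28,0,0],[-23,-28,0,0]],
], gripper=-1)

```text
t: 1.78
eef_pos: [0.4035, -0.3162, 0.4556]
tcp_rot: [3.138, -0.005, -1.163]
ft_force: [1.0, -0.2, 0.1]
finger_gap: 1.001
```

>>> move_arm([
  [[-23,-28,0,0],[-23,-28,0,0],[-23,-28,0,0],[-23,-28,0,0],[-23,-28,0,0],[0,0,0,0.1],[0,0,0,0.1],[0,0,0,0.1],[0,0,0,0.02],[0,0,0,0]],
])

```text
t: 2.62
eef_pos: [0.4929, -0.1325, 0.4583]
tcp_rot: [-3.135, -0.008, -1.476]
ft_force: [-1.1, 0.3, -0.9]
finger_gap: 1.001
```

Run:
```python
from h import *
todo([.523,-.08,.29],-np.pi/2+.106)
```

```text
grasp [ 0.494  -0.1336  0.3033] rpy [-3.1347 -0.0077 -1.4758] tool mm [-50.7 -33.8  13.2] spin(tool z, down) -0.011 t 2.6167
```

>>> move_arm([
  [[-17,-11,0,0],[-17,-11,0,0],[-15,-10,0,0],[-2,-2,0,0],[0,0,0,0]],
])

```text
t: 3.03
eef_pos: [0.5219, -0.0803, 0.4582]
tcp_rot: [-3.135, -0.01, -1.47]
ft_force: [-0.2, -0.2, 0.9]
finger_gap: 1.003
```

```bash
cat >> h.py <<'E'
def wpose():
    from scipy.spatial.transform import Rotation as Ro
    s=r.state();T=np.eye(4);T[:3,:3]=Ro.from_euler('xyz',s['tcp_rot']).as_matrix();T[:3,3]=s['eef_pos']
    P=imaging.camera_params("wrist");return T@np.array(P['T_tool_cam']),np.array(P['K'])
def wonz(C,K,uv,z):
    d=C[:3,:3]@np.linalg.inv(K)@np.array([uv[0],uv[1],1.]);return C[:3,3]+d*(z-C[2,3])/d[2]
E
python3 - <<'E'
from h import *
C,K=wpose();im=imaging.grab_frame("wrist");cv2.imwrite('pics/w1.png',im)
print(C.round(3))
for t in ["clamp_grip","clamp","lid_boss","jar_mouth"]:
    print(t,[(np.round(d['at'],4).tolist(),round(d['p'],2)) for d in spotter.landmark_of("wrist",t)[:2]])
todo([.523,-.08,.29],-np.pi/2+.106)
E
```

```text
[[ 0.102 -0.947 -0.304  0.603]
 [-0.995 -0.094 -0.04  -0.072]
 [ 0.009  0.306 -0.952  0.428]
 [ 0.     0.     0.     1.   ]]
clamp_grip [([0.5254, -0.0773, 0.2229], 0.77)]
clamp [([0.5209, -0.084, 0.1326], 0.63)]
lid_boss [([0.5236, -0.0797, 0.1715], 0.66)]
jar_mouth []
grasp [ 0.5224 -0.0833  0.3032] rpy [-3.1357 -0.0106 -1.474 ] tool mm [-3.3 -0.8 13.1] spin(tool z, down) -0.009 t 3.2833
```

View pics/w1.png

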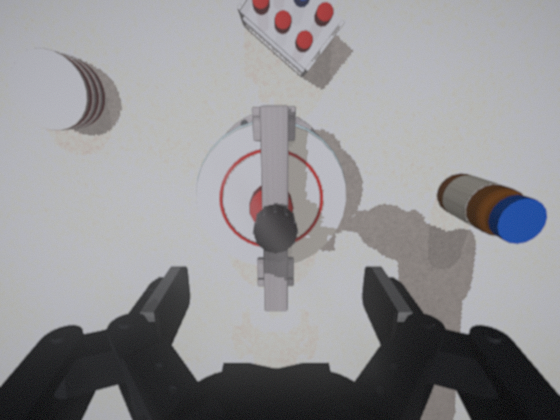

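Run:
```python
from h import *
C,K=wpose();im=cv2.imread('pics/w1.png')
a=wonz(C,K,(278,108),.208);b=wonz(C,K,(276.5,308),.208);print(a,b,(a+b)/2,np.linalg.norm(a-b),np.arctan2(*(a-b)[[1,0]]))
g=im.max(2)[170:265,245:305]<75
n,l,s,c=cv2.connectedComponentsWithStats(g.astype('uint8'));i=1+s[1:,4].argmax();print(s[i],c[i]+[245,170])
x,y=c[i]+[245,170]
for z in(.225,.237):print(wonz(C,K,(x,y),z))
# bar edges
gr=cv2.cvtColor(im,6).astype(int)
for v in (150,170,190,265,300):
    e=np.abs(np.diff(gr[v,250:305]));print(v,250+np.where(e>12)[0])
```

```text
[ 0.60528861 -0.07750533  0.208     ] [ 0.44369385 -0.09244237  0.208     ] [ 0.52449123 -0.08497385  0.208     ] 0.16228363620526653 0.09217327922812618
[ 22  35  30  39 596] [283.80536913 220.95973154]
[ 0.52922907 -0.08902088  0.225     ]
[ 0.53355708 -0.08812976  0.237     ]
150 [253 254 260 261 286]
170 [260]
190 [253 254 255 256 260 261 262]
265 [256 262 263 292 293 294]
300 [263 264 287 288]
```

The wrist view shows the black head centred near (275,226), the bar vertical from v≈107 to 308, and the open fingers clear on both sides. The head is at about (0.5245, −0.081), with the bar at +0.106 rad, so I'll descend.

>>> move_arm([
  [[-2,-2,12,-0.01],[0,0,15,0],[0,0,15,0],[0,0,14,0],[0,0,10,0],[0,0,6,0],[0,0,4,0],[0,0,0,0]],
])

```text
t: 3.95
eef_pos: [0.5224, -0.0846, 0.3752]
tcp_rot: [-3.137, -0.013, -1.467]
ft_force: [-0.3, 0.2, 0.4]
finger_gap: 0.997
```

Run:
```python
from h import *
todo([.5245,-.081,.226],-np.pi/2+.106)
C,K=wpose();im=imaging.grab_frame("wrist");cv2.imwrite('pics/w2.png',im)
```

```text
grasp [ 0.5234 -0.0865  0.2202] rpy [-3.1366 -0.0125 -1.467 ] tool mm [-5.3 -1.7 -5.9] spin(tool z, down) -0.002 t 3.95
```

View pics/w2.png

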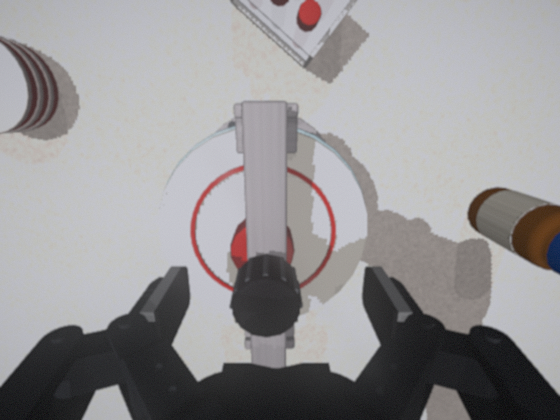

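The view shows the head centred at u≈266 and the fingers' midline at u≈276. I'll shift about 4.5 mm toward +y, rise about 5 mm, then close.

>>> move_arm([
  [[-4,-2,-4,0],[-1,0,-1,0],[0,0,0,0]],
])

```text
t: 4.25
eef_pos: [0.5249, -0.0788, 0.3825]
tcp_rot: [-3.134, -0.013, -1.467]
ft_force: [0.1, -0.1, -0.1]
finger_gap: 1.003
```

>>> move_arm([
  [[0,0,0,0],[0,0,0,0],[0,0,0,0],[0,0,0,0],[0,0,0,0],[0,0,0,0],[0,0,0,0],[0,0,0,0]],
], gripper=1)

```text
t: 4.92
eef_pos: [0.5257, -0.0784, 0.385]
tcp_rot: [-3.129, -0.015, -1.467]
ft_force: [-1.2, -0.0, 1.2]
finger_gap: 0.326
```

Run:
```python
from h import *
todo([.5245,-.081,.226],-np.pi/2+.106)
C,K=wpose();im=imaging.grab_frame("wrist");cv2.imwrite('pics/w3.png',im)
```

```text
grasp [ 0.5279 -0.0806  0.2301] rpy [-3.1294 -0.0154 -1.4666] tool mm [0.  3.4 4. ] spin(tool z, down) -0.002 t 4.9167
```

View pics/w3.png

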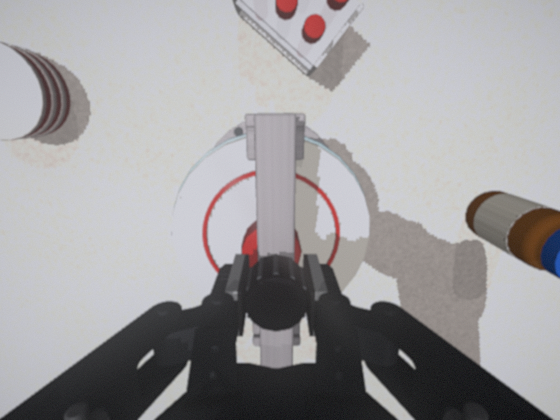

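The jaws now hold the head, at a gap of 0.326 (about 28 mm). Next is a small lift and then the slide.

>>> move_arm([
  [[0,0,-1.5,0],[0,0,-1,0]],
])

```text
t: 5.13
eef_pos: [0.5252, -0.0784, 0.3865]
tcp_rot: [-3.131, -0.015, -1.466]
ft_force: [1.7, 0.2, -4.6]
finger_gap: 0.329
```

>>> move_arm([
  [[-4,0,0,0],[-6,0,0,0]],
])

```text
t: 5.3
eef_pos: [0.5241, -0.0699, 0.3857]
tcp_rot: [-3.132, -0.015, -1.469]
ft_force: [1.3, -0.1, -3.8]
finger_gap: 0.33
```

>>> move_arm([
  [[-8,0,-1,0],[-10,0,-0.5,0],[-10,0,-0.3,0]],
])

```text
t: 5.55
eef_pos: [0.5206, -0.0405, 0.3864]
tcp_rot: [-3.133, -0.015, -1.472]
ft_force: [-0.5, -0.9, -4.6]
finger_gap: 0.335
```

>>> move_arm([
  [[-10,0,-0.3,0],[-10,0,-0.3,0],[-10,0,-0.3,0]],
])

```text
t: 5.8
eef_pos: [0.5161, -0.0055, 0.3866]
tcp_rot: [-3.135, -0.014, -1.469]
ft_force: [-0.5, 0.4, -4.0]
finger_gap: 0.329
```

>>> move_arm([
  [[-10,0,-0.3,0],[-12,0,-0.3,0],[-14,0,-0.3,0],[-14,0,0,0],[-14,0,0,0],[-10,0,0,0],[-4,0,0,0],[0,0,0,0]],
])

```text
t: 6.47
eef_pos: [0.5051, 0.0853, 0.3868]
tcp_rot: [-3.136, -0.013, -1.46]
ft_force: [0.2, -0.4, -4.2]
finger_gap: 0.328
```

Run:
```python
from h import *
todo([.509,.078,.1],-np.pi/2+.106)
C,K=wpose();im=imaging.grab_frame("scene")
for t in ["clamp_grip","clamp"]:print(t,[(np.round(d['at'],4).tolist(),round(d['p'],2)) for d in spotter.landmark_of("scene",t)[:2]])
cv2.imwrite('pics/s2.png',cv2.resize(im[100:300,180:400],None,fx=3,fy=3))
```

```text
grasp [0.5062 0.0835 0.2318] rpy [-3.1358 -0.0125 -1.46  ] tool mm [  4.1  -1.4 131.9] spin(tool z, down) 0.005 t 6.4667
clamp_grip [([0.5028, 0.0844, 0.2308], 0.72), ([0.5181, -0.3532, 0.0598], 0.53)]
clamp [([0.5053, 0.0822, 0.1308], 0.74)]
```

View pics/s2.png

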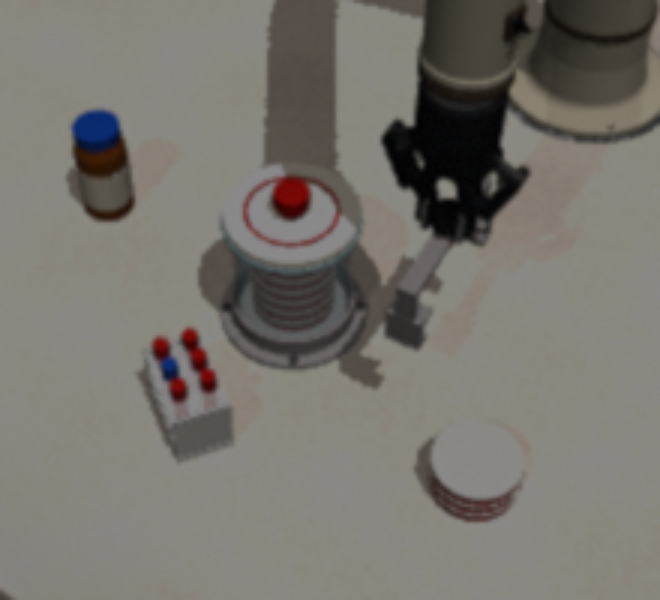

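The clamp hangs clear of the jar, which sits at (290,270) in the crop with the lid still shut. I'll lower the clamp onto the bench.

>>> move_arm([
  [[0,0,12,0],[0,0,20,0],[0,0,20,0],[0,0,20,0],[0,0,18,0],[0,0,12,0],[0,0,7,0],[0,0,3,0]],
])

```text
t: 7.28
eef_pos: [0.5083, 0.0725, 0.2656]
tcp_rot: [-3.135, -0.017, -1.477]
ft_force: [-0.5, -0.0, -3.8]
finger_gap: 0.329
```

>>> move_arm([
  [[0,0,0,0]],
])

```text
t: 7.37
eef_pos: [0.508, 0.0718, 0.2645]
tcp_rot: [-3.137, -0.017, -1.478]
ft_force: [-0.7, 0.0, -4.5]
finger_gap: 0.333
```

>>> move_arm([
  [[0,0,4,0],[0,0,2,0],[0,0,2,0],[0,0,1,0]],
])

```text
t: 7.7
eef_pos: [0.5093, 0.0711, 0.2564]
tcp_rot: [-3.133, -0.018, -1.48]
ft_force: [0.2, 0.1, -4.0]
finger_gap: 0.331
```

>>> move_arm([
  [[0,0,1.5,0],[0,0,1,0]],
])

```text
t: 7.87
eef_pos: [0.5095, 0.0714, 0.256]
tcp_rot: [-3.133, -0.02, -1.48]
ft_force: [-5.4, -0.6, 7.7]
finger_gap: 0.327
```

Contact with the bench shows as +7.7 N, so I'll release.

>>> move_arm([
  [[0,0,-0.5,0],[0,0,0,0],[0,0,0,0],[0,0,0,0],[0,0,0,0],[0,0,0,0]],
], gripper=-1)

```text
t: 8.37
eef_pos: [0.5119, 0.0725, 0.26]
tcp_rot: [-3.124, -0.02, -1.48]
ft_force: [0.6, 0.7, 0.3]
finger_gap: 0.998
```

Run:
```python
from h import *
todo([.524,-.079,.27],-np.pi/2+.106)
im=imaging.grab_frame("wrist");cv2.imwrite('pics/w4.png',im)
print(r.state()['finger_gap'],r.state()['ft_force'])
```

```text
grasp [0.5149 0.0697 0.105 ] rpy [-3.1239 -0.0197 -1.4796] tool mm [ 152.1    1.6 -162.1] spin(tool z, down) -0.015 t 8.3667
1.0022921873172024 [-0.08788239 -0.56634267 -0.06873292]
```

View pics/w4.png

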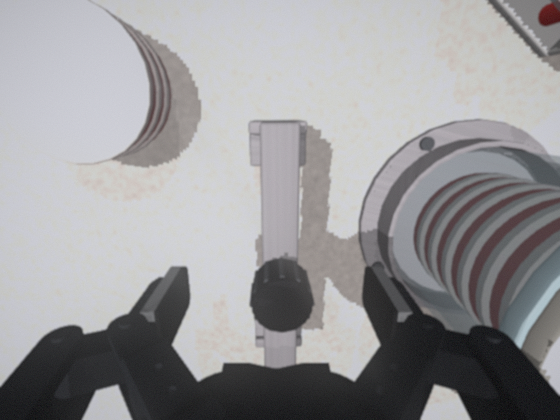

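The clamp stands upright and the fingers are open clear of its head, which is at (282,295). I'll rise and go over the lid boss.

>>> move_arm([
  [[0,0,-10,0],[0,0,-20,0],[0,0,-25,0],[0,0,-25,0],[0,0,-25,0],[0,0,-25,0],[0,0,-15,0],[0,0,-6,0]],
])

```text
t: 9.08
eef_pos: [0.5072, 0.0761, 0.4188]
tcp_rot: [-3.131, -0.018, -1.476]
ft_force: [0.3, 0.5, 0.3]
finger_gap: 1.0
```

>>> move_arm([
  [[12,0,0,0],[22,0,0,0],[25,0,0,0],[25,0,0,0],[25,0,0,0],[20,0,0,0],[10,0,0,0],[4,0,0,0],[0,0,0,0]],
])

```text
t: 9.83
eef_pos: [0.5202, -0.0687, 0.4244]
tcp_rot: [-3.127, -0.017, -1.47]
ft_force: [-0.2, -0.1, 0.0]
finger_gap: 1.003
```

Run:
```python
from h import *
todo([.524,-.079,.181],-np.pi/2+.106)
C,K=wpose();im=imaging.grab_frame("wrist");cv2.imwrite('pics/w5.png',im)
for t in ["lid_boss","lid","clamp_grip"]:print(t,[(np.round(d['at'],4).tolist(),round(d['p'],2)) for d in spotter.landmark_of("wrist",t)[:2]])
# red boss head blob
b,g,rr=[im[...,i].astype(int) for i in range(3)]
m=((rr>100)&(g<60)&(b<60)).astype('uint8')
n,l,s,c=cv2.connectedComponentsWithStats(m)
for i in range(1,n):
    if s[i,4]>200:print(s[i],c[i].round(1),wonz(C,K,c[i],.187).round(4))
```

```text
grasp [ 0.5227 -0.0711  0.2695] rpy [-3.1271 -0.017  -1.4697] tool mm [ 6.5  0.8 88.6] spin(tool z, down) -0.005 t 9.8333
lid_boss [([0.5256, -0.0805, 0.1767], 0.73)]
lid [([0.5245, -0.0789, 0.1534], 0.83)]
clamp_grip [([0.5074, 0.0688, 0.094], 0.97)]
```

View pics/w5.png

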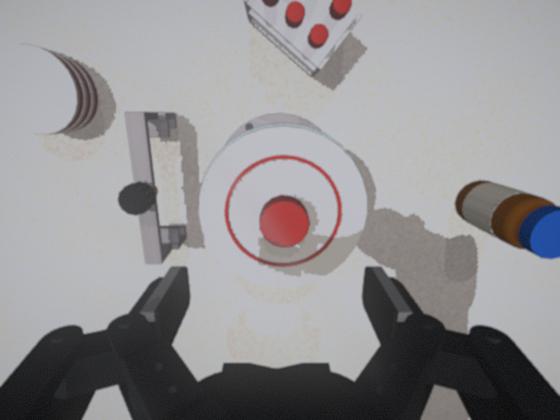

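Clamp upright at (150,190) px; the boss is at (284,221) px, about (0.525, −0.080, 0.177), matching the expected height. I'll descend.

>>> move_arm([
  [[5,0,12,0],[0,0,18,0],[0,0,18,0],[0,0,14,0],[0,0,8,0],[0,0,4,0],[0,0,0,0]],
])

```text
t: 10.62
eef_pos: [0.5224, -0.067, 0.3454]
tcp_rot: [-3.124, -0.016, -1.455]
ft_force: [-0.1, -0.3, -0.5]
finger_gap: 1.001
```

Run:
```python
from h import *
todo([.525,-.0797,.181],-np.pi/2+.106)
C,K=wpose();im=imaging.grab_frame("wrist");cv2.imwrite('pics/w6.png',im)
b,g,rr=[im[...,i].astype(int) for i in range(3)]
m=((rr>90)&(g<60)&(b<60)).astype('uint8')
n,l,s,c=cv2.connectedComponentsWithStats(m)
for i in range(1,n):
    if s[i,4]>500:print(s[i],c[i].round(1),wonz(C,K,c[i],.185).round(4))
```

```text
grasp [ 0.5253 -0.0691  0.1904] rpy [-3.1245 -0.0158 -1.4545] tool mm [10.4  1.7  9.6] spin(tool z, down) 0.01 t 10.6167
[ 259  265   57   51 1382] [284.6 297.1] [ 0.5183 -0.0743  0.185 ]
```

>>> move_arm([
  [[5,1,4,0],[3,0,3,0],[0,0,2,0]],
])

```text
t: 10.92
eef_pos: [0.5237, -0.0754, 0.3383]
tcp_rot: [-3.12, -0.017, -1.454]
ft_force: [-0.4, 0.2, 1.4]
finger_gap: 1.002
```

Run:
```python
from h import *
todo([.525,-.0797,.181],-np.pi/2+.106)
im=imaging.grab_frame("wrist");cv2.imwrite('pics/w7.png',im)
b,g,rr=[im[...,i].astype(int) for i in range(3)]
m=((rr>60)&(g<rr/2)&(b<rr/2)).astype('uint8')[230:370,190:365]
n,l,s,c=cv2.connectedComponentsWithStats(m);i=1+s[1:,4].argmax();print(s[i]+[190,230,0,0,0])
```

```text
grasp [ 0.5273 -0.0777  0.1834] rpy [-3.1203 -0.0173 -1.4535] tool mm [1.7 2.6 2.4] spin(tool z, down) 0.011 t 10.9167
[ 240  261   74   67 3868]
```

View pics/w7.png

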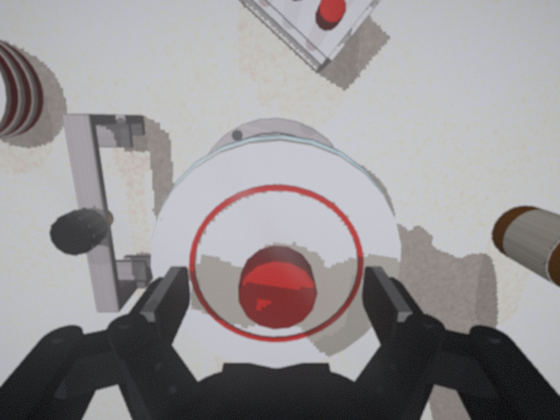

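The boss is now centred between the fingers (u≈277). I'll close on it.

>>> move_arm([
  [[0,2,2,0],[0,1,1,0],[0,0,0.3,0],[0,0,0.3,0],[0,0,0.3,0],[0,0,0,0],[0,0,0,0]],
], gripper=1)

```text
t: 11.55
eef_pos: [0.5206, -0.0762, 0.3352]
tcp_rot: [-3.119, -0.018, -1.455]
ft_force: [0.4, 0.2, 0.2]
finger_gap: 0.426
```

Run:
```python
from h import *
todo([.525,-.0797,.181],-np.pi/2+.106)
im=imaging.grab_frame("wrist");cv2.imwrite('pics/w8.png',im);s=r.state();print(s['ft_force'],s['torque'],s['finger_gap'])
```

```text
grasp [ 0.5244 -0.0787  0.1803] rpy [-3.119  -0.0185 -1.4549] tool mm [ 1.1 -0.5 -0.7] spin(tool z, down) 0.01 t 11.55
[-1.27896608 -0.0690138  -0.92215079] [ 0.0448791   0.07025577 -0.0470984 ] 0.4245963597587125
```

View pics/w8.png

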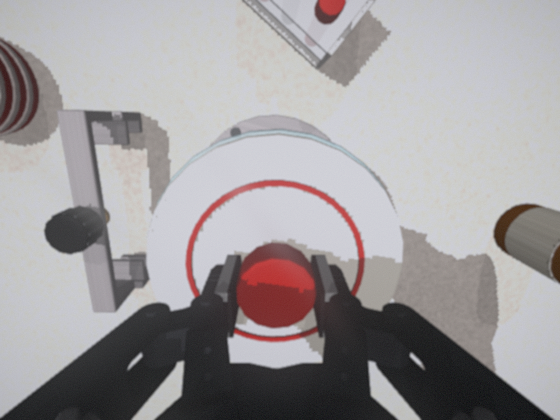

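The boss is gripped squarely at a gap of 0.425. I'll pull gently in increasing steps.

>>> move_arm([
  [[0,0,-1,0],[0,0,-1.5,0]],
])

```text
t: 11.77
eef_pos: [0.5199, -0.0761, 0.3365]
tcp_rot: [-3.121, -0.017, -1.455]
ft_force: [2.9, -0.9, -12.7]
finger_gap: 0.424
```

>>> move_arm([
  [[0,0,-2,0],[0,0,-2,0]],
])

```text
t: 11.93
eef_pos: [0.5186, -0.0764, 0.3379]
tcp_rot: [-3.124, -0.015, -1.454]
ft_force: [2.9, -2.2, -14.6]
finger_gap: 0.423
```

>>> move_arm([
  [[0.2,-0.5,-2,0]],
])

```text
t: 12.02
eef_pos: [0.5184, -0.0766, 0.3389]
tcp_rot: [-3.126, -0.015, -1.454]
ft_force: [2.2, -0.4, -14.9]
finger_gap: 0.421
```

>>> move_arm([
  [[0,-0.5,-2,0]],
])

```text
t: 12.1
eef_pos: [0.5189, -0.0766, 0.3407]
tcp_rot: [-3.127, -0.014, -1.455]
ft_force: [1.1, -0.4, -4.1]
finger_gap: 0.424
```

The seal let go: the load dropped to about the lid's weight with no jump. I'll raise slowly to about 20 mm open.

>>> move_arm([
  [[0,-0.5,-2,0],[0,-0.3,-2.5,0],[0,0,-2.5,0],[0,0,-2.5,0],[0,0,-2,0],[0,0,-1,0]],
])

```text
t: 12.6
eef_pos: [0.5205, -0.0756, 0.3582]
tcp_rot: [-3.124, -0.016, -1.454]
ft_force: [0.8, 0.6, -3.8]
finger_gap: 0.425
```

Run:
```python
from h import *
todo([.525,-.0797,.197],-np.pi/2+.106)
for c in("wrist","scene","top"):
  im=imaging.grab_frame(c)
  for t in ["lid_boss","lid","clamp","tube_rack_mid","bottle_mid","plate_stack_mid"]:print(c,t,[(np.round(d['at'],4).tolist(),round(d['p'],2)) for d in spotter.landmark_of(c,t)[:1]])
  if c=="scene":cv2.imwrite('pics/s3.png',cv2.resize(im[140:260,200:370],None,fx=4.5,fy=4.5,interpolation=2))
s=r.state();print(s['t'],s['eef_pos'],s['ft_force'])
```

```text
grasp [ 0.5235 -0.0778  0.2033] rpy [-3.124  -0.0163 -1.4543] tool mm [ 1.9 -1.2  6.3] spin(tool z, down) 0.011 t 12.6
wrist lid_boss [([0.5232, -0.0803, 0.2023], 0.78)]
wrist lid [([0.5206, -0.0758, 0.1744], 0.82)]
wrist clamp [([0.5153, -0.3504, 0.0645], 0.53)]
wrist tube_rack_mid [([0.5092, 0.0706, 0.0965], 0.61)]
wrist bottle_mid [([0.5179, -0.3499, 0.0631], 0.88)]
wrist plate_stack_mid []
scene lid_boss [([0.5244, -0.0779, 0.1937], 0.65)]
scene lid [([0.5225, -0.0767, 0.1743], 0.96)]
scene clamp [([0.5101, 0.0664, 0.0026], 0.68)]
scene tube_rack_mid [([0.6958, -0.0822, 0.0518], 0.88)]
scene bottle_mid [([0.5171, -0.3528, 0.0596], 0.85)]
scene plate_stack_mid [([0.594, 0.1919, 0.0227], 0.6)]
top lid_boss []
top lid [([0.5241, -0.0786, 0.1695], 0.64)]
top clamp [([0.5063, 0.065, -0.0053], 0.91)]
top tube_rack_mid [([0.6991, -0.0769, 0.0494], 0.88)]
top bottle_mid [([0.5156, -0.3512, 0.0644], 0.88)]
top plate_stack_mid [([0.5972, 0.1972, 0.0195], 0.66)]
13.65 [ 0.52031418 -0.07573595  0.35738948] [ 0.19542734 -0.83911335 -3.95680091]
```

View pics/s3.png

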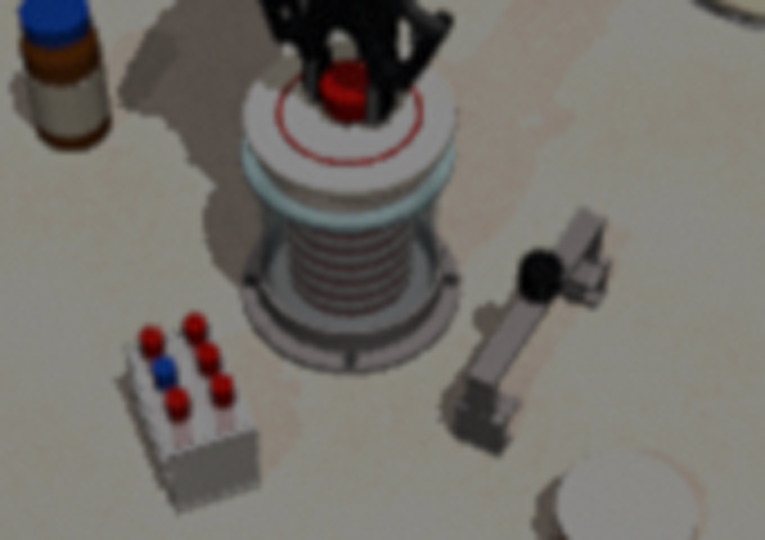

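The lid is open about 22 mm (TCP rise 22.2 mm; networks 20–24), the clamp stands clear at the right, and the bystanders are in place. One small trim down, then a check and hand-in.

>>> move_arm([
  [[0,0,1.5,0],[0,0,0,0]],
])

```text
t: 13.82
eef_pos: [0.5203, -0.0758, 0.3558]
tcp_rot: [-3.125, -0.016, -1.454]
ft_force: [-0.1, -0.1, -3.8]
finger_gap: 0.425
```

Run:
```python
from h import *
s=r.state();print(s['t'],s['eef_pos'],s['tcp_rot'],s['ft_force'],s['finger_gap'],abs(s['qd']).max())
if .352<s['eef_pos'][2]<.359: print(order.job_done())
```

```text
13.8167 [ 0.52033999 -0.07576603  0.35582472] [-3.12490354 -0.01593312 -1.4543021 ] [-0.08137572 -0.06361314 -3.84781598] 0.4254850181854258 0.003953208784425261
the job is handed in; nothing more can be done
None
```

The jar is open and I handed the job in at 13.8 s, with the gripper still holding the lid over the jar. I lifted the clamp about 1.5 mm, slid it about 150 mm toward +y and stood it upright on the bench. Then I gripped the boss and pulled in steps of 1 to 2 mm. The seal let go without a jump: the load fell from 14.9 N to 4.1 N.

**Last checks:**
- **Opening:** the tool has risen 20.6 mm since it gripped the boss. Before a final 1.5 mm trim down, the tool rise was 22.2 mm and the networks gave about 17 to 25 mm.
- **Lid:** the wrist force is only about the lid's weight (3.8 N, with no sideways force), so it touches nothing else.
- **Clamp:** it stands at about (0.51, 0.07), clear of the jar.
- **Bystanders:** the rack, bottle and plate stack are within about 5 mm of where the networks first put them, which is within the networks' error.

**Not exact:**
- **Tilt:** the tool had drifted to about 1.3° off vertical, so the lid may be tilted by about that much.
- **Pull force:** the highest reading was below the stated 17 to 21 N, probably because readings come only at the end of each move call.
- **Wrist network:** it mislabelled the clamp and the rack in its last picture, so I relied on the scene and top cameras for those.

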